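Hold a bevelled offcut in the crosscut fence of the panel saw

TASK

A glue canister is standing on the long bevelled offcut: lift it off and set it down upright, without dropping it, on the bare saw table to the right of the saw blade's line, clear of the offcut. Then bring the offcut flat on the table, square edge to the crosscut fence and bevelled edge towards the robot, with its left end up against the stop block, and press it firmly against fence and table together with one diagonal push. Finish while still holding that push, ready for the cut; leave everything else on the saw where it lies.

Things in the scene. Friction and masses are not known exactly. Their poses are not given: they have to be found in the camera images.
- canister_mid (a point): steel glue canister, lidded: 60 mm in diameter, 90 mm tall to the lid, with a strap handle arching over it to 137 mm; it stands on the offcut's top (38 mm above the table), about 0.34 kg. This point lies on its axis, 45 mm above its underside, so at height 45 mm when it stands on the table. z is up its axis, y is along the handle's grip. A bare strip of table to set it on, at the robot's right: 0.43 to 0.58 m ahead, 0.24 to 0.33 m to the right (y -0.33 to -0.24).
- canister_grip (a point): centre of the canister handle's wooden grip, 131 mm above the canister's underside: a level bar along this frame's y, 52 mm long, 16 mm wide (along x), 12 mm high, with 35 mm of free space between bar and lid and a thin strap going down at each end (62 mm apart inside); 40 N of grip carries it
- offcut_mid (a point): the workpiece, a pale timber offcut 260 mm long (its y), 60 mm wide (its x) and 38 mm thick (z up), about 0.36 kg, lying flat in front of the fence with the bevel towards the robot; it slides on the polished table and fence with friction about 0.35. This point is its centre, 19 mm above its underside. The long edge at +x is square, full height; the long edge at -x is upright for the lower 26 mm and above that has a 45-degree bevel, 12 mm by 12 mm.
- offcut_bevel (a point): centre of the offcut's bevelled face (same axes as the offcut): 24 mm to -x of the offcut's centre line and 32 mm above its underside; the face is 17 mm wide, runs the whole length and faces half up, half to -x
- fence: crosscut fence, fixed to the saw's sliding carriage: aluminium bar 600 mm long, 34 mm thick, 61 mm high. Origin at the right-hand end of its working face (the face towards the robot), at table height; y runs along the face to the left, x points away from the robot through the bar, so the face is the plane x = 0. It may be set some degrees askew. The offcut overhangs its right-hand end when it touches the stop.
- stop: aluminium stop block clamped on the fence: 24 mm wide, standing 58 mm out in front of the fence face and 60 mm high, black knob above. Origin on the fence face at table height, at its right-hand side, which is the stopping face (the plane y = 0); axes as the fence. With the offcut home its centre is at x = -30 mm, y = -130 mm in this frame.
- table: the saw's flat table, level with the carriage inlaid in it; its top is at height 0. The blade's line runs straight ahead of the robot at y = 0.05, the blade under its guard beginning 0.73 m ahead, up to 0.1 m high; to the right the rip fence (60 mm high) stands along y = -0.44.
- square: try square lying on the far left: dark wooden stock 150 x 22 x 18 mm with a 200 mm thin steel blade; leave it alone; origin underneath, at the middle of its stock
- pencil: flat red carpenter's pencil, 175 x 12 x 8 mm, lying at the front right; leave it alone; origin underneath, about its middle
- tape: tape measure, rounded case 66 x 36 x 50 mm, standing to the right of the saw blade, near where the offcut's right-hand end comes; leave it alone; origin underneath, about its middle
- push_stick: plywood push stick, about 390 mm long and 12 mm thick, lying along the rip fence at the right; leave it alone; origin underneath, about its middle
- short_offcut: a second, smaller offcut with square edges and no bevel, 50 x 130 x 22 mm, lying at the front left (not the workpiece); leave it alone; origin underneath, about its middle
- glue_bottle: plastic glue bottle, 60 mm in diameter, 170 mm tall, standing ahead on the right, beyond the bare strip; leave it alone; origin underneath, about its middle
Things that resemble listed ones, but are neither listed nor needed, are in the scene too. What is shaped like the part that bears canister_mid but orange or red is not meant.

How it is judged:
On the way, in this order (a step that is already met when the one before it is completed fails the run):
1. the canister is lifted clear of the offcut, held by the fingers (height (world z) of canister_mid above 0.1 m and contact force between canister and offcut below 0.05 N and contact force between the fingers and canister above 0.5 N), for 0.1 s.
2. the canister stands upright on the table right of the blade's line, let go (height (world z) of canister_mid between 0.041 and 0.049 m and angle between canister's own z axis and vertical below 0.08 rad and world y of canister_mid below 0.02 m and linear speed of canister below 0.02 m/s and contact force between the fingers and canister below 0.05 N and contact force between canister and offcut below 0.05 N), for 0.3 s.
At the end, for the whole second after the job is handed in: Canister upright (0.08 rad), at rest on the table at y below 0.02, touching neither fingers nor offcut. Offcut flat (2 mm, 0.02 rad), bevel to robot, on the fence within 2.5 mm and 0.02 rad, at the stop within 3 mm, at rest; fingers on it over 4 N, fence over 3 N, table over 7 N (all of step 2 and x of offcut_mid in the frame of fence between -0.0325 and -0.0275 m and x of offcut_bevel in the frame of fence below -0.045 m and y of offcut_mid in the frame of stop between -0.133 and -0.127 m and angle between the y axis of offcut and the y axis of fence, either way round below 0.02 rad and angle between offcut's own z axis and vertical below 0.02 rad and height (world z) of offcut_mid between 0.017 and 0.0205 m and linear speed of offcut below 0.01 m/s and contact force between offcut and fence above 3 N and contact force between offcut and table above 7 N and contact force between the fingers and offcut above 4 N); the arm keeps its last pose, push and grip.
It fails at once if the canister is tipped by more than 0.5 rad (angle between canister's own z axis and vertical above 0.5 rad).
It fails at once if the canister is dropped (in the air, touched by nothing) (height (world z) of canister_mid above 0.095 m and contact force between canister and anything else below 0.005 N).
It fails at once if another thing on the saw is moved by more than 30 mm (distance of any of square, pencil, tape, push_stick, short_offcut, glue_bottle from where it was at the start of the episode above 0.03 m).
It also fails if it takes over 69 s, if anything falls off the work surface, if the arm or the gripper's body presses on something with over 40 N, if the wrist force passes 120 N, or if a joint passes its speed limit or range.

ROBOT

A 6-joint arm with a two-finger parallel gripper is mounted at the origin on the work surface. World frame = base frame: x ahead of the robot, y to its left, z up, the work surface at z = 0. Lengths are in m, angles in rad, forces in N, time in s.
With the tool pointing down it reaches from about 0.4 to 0.925 m from the base axis. Payload 12.5 kg.
Tool frame: the origin (TCP) lies midway between the tips of the shut fingers; the grasp point (between the pads) lies 19 mm behind it (ctrl.hold_point_z is the x of the grasp point in the tool frame, in m); x points along the fingers, y is the direction in which the jaws open and shut, and the axes are right-handed (so a half turn about x gives the same grasp; the last joint's range is limited). The gripper opens to 95 mm and grips with 3 to 60 N. Pads are 20 mm wide; open, the fingers measure 119 mm over their backs; the gripper's body (75 mm by 180 mm) begins 59 mm behind the grasp point.
Start: joints at [1.036, 0.491, 1.559, -0, 1.092, -0.106], TCP at [0.26, 0.568, 0.215] pointing down, gripper open.
Joint ranges: [-3.1, 3.1], [-0.84, 2.19], [0.05, 2.79], [-1.13, 4.28], [0.06, 2.93], [-2.69, 2.69]. Speed limits (rad/s): [2.22, 2.22, 2.79, 3.14, 3.14, 3.14].

INTERFACE

Orientations are given as a unit quaternion [w, x, y, z].
In Python, from station import ctrl gives the robot as it stands. Calls block until the motion is done:
- ctrl.move_pose(position, orientation): joint-space move of the TCP to a pose.
- ctrl.move_l(position, orientation=None, speed=0.15, f_stop=None): straight line of the TCP; orientation=None keeps the orientation; speed is the mean speed in m/s. With f_stop (N) it stops when the force on the tool has changed by that much, and returns True; else False.
- ctrl.set_joints(angles): joint-space move.
- ctrl.gripper_to(opening, strength=None): opening from 0.0 (shut) to 1.0 (fully open); strength is the grip in N (None keeps the last); returns when the fingers have stopped.
- ctrl.hold(seconds).
- ctrl.inverse_kinematics(position, orientation): joint angles nearest the present ones, or None.
- ctrl.grab_frame(name): name is "side" or "top" or "wrist"; returns (picture, depth): 420x560x3 uint8, blue, green, red; 420x560 float32, m along the optical axis (not along the pixel's ray), 0 where there is no reading.
- ctrl.camera_params(name): a dict with "fx", "fy", "cx", "cy" (pixels), "position" and "attitude" of the camera in the world; the wrist camera has in their place "tool_from_camera" (4x4, takes a point from camera to tool coordinates, whose origin is the TCP and whose axes are the tool frame's). Camera axes: x right, y up, looking along -z (the intrinsics and any distortion apply to the point x, -y, -z); pixel columns grow to the right and rows downward; lengths in m; the calibration is good to about 2 mm. A picture is of the moment at which its call begins: read the wrist's pose just before it. camera_params takes no time and is no camera call.
A pose or a line that the arm cannot do raises ctrl.MotionError and nothing moves.
- ctrl.hand_in(): hands the job in, once; it reports no verdict.
Readings, each from a call of its own:
- ctrl.read_clock(): time.
- ctrl.read_joint_pos(): joint angles.
- ctrl.read_dq(): joint speeds.
- ctrl.read_joint_torque(): joint torques, N m.
- ctrl.read_tool_pos(): TCP position.
- ctrl.read_orientation(): TCP orientation.
- ctrl.read_contact_force(): force on the tool from outside, world axes, zero at the start.
- ctrl.read_moment(): the same for the moment, N m.
- ctrl.read_finger_gap(): opening from 0.0 (shut) to 1.0 (fully open).
Only numpy, scipy, OpenCV 4.12 (cv2) and the standard library are available. Lean on these libraries where they do the work, as an engineer would, in place of code of your own. Each camera call takes 0.05 s, during which the arm holds its last target. There are 200 camera calls.

## Working session

There is one attempt and no reset: what is moved stays moved. The work goes in short steps, each a Python script; the robot and the scene stay as the last script left them, time stands still between calls to the robot, and variables do not carry over. Pictures are saved under pics/ and viewed, about 8 in all and at most 12, crops included, and the job is handed in when it is done.

```bash
ls; mkdir -p pics; python3 - <<'E'
from station import ctrl
import cv2,numpy as np
for n in("top","side"):
    p,d=ctrl.grab_frame(n); cv2.imwrite(f"pics/{n}0.png",p); np.save(f"pics/{n}0.npy",d)
    print(n,ctrl.camera_params(n))
print(ctrl.camera_params("wrist"),ctrl.read_orientation(),ctrl.hold_point_z,ctrl.read_clock())
E
```

```text
pics
top {'fx': 430.34951724570163, 'fy': 430.34951724570163, 'cx': 270.12117564546423, 'cy': 203.81603860457682, 'position': array([0.30567823, 0.07971951, 1.24456087]), 'attitude': array([-0.68932805, -0.06842236,  0.07542199,  0.7172564 ])}
side {'fx': 397.4786493293447, 'fy': 397.4786493293447, 'cx': 284.13706263082867, 'cy': 206.65059065401346, 'position': array([ 0.17008175, -0.45179437,  0.85980685]), 'attitude': array([ 0.89312583,  0.33747082, -0.09836479, -0.28064936])}
{'fx': 309.42824510300096, 'fy': 309.42824510300096, 'cx': 284.34172191483015, 'cy': 216.39303489391284, 'tool_from_camera': array([[-6.95137559e-05,  2.37392775e-01, -9.71413746e-01,
        -1.70145130e-01],
       [ 9.99999755e-01, -6.60068982e-04, -2.32866116e-04,
         2.36581565e-04],
       [-6.96480816e-04, -9.71413524e-01, -2.37392671e-01,
        -6.55843235e-02],
       [ 0.00000000e+00,  0.00000000e+00,  0.00000000e+00,
         1.00000000e+00]])} [ 0.69080301  0.15012471  0.69102623 -0.15078632] -0.0188 0.1
```

View pics/top0.png

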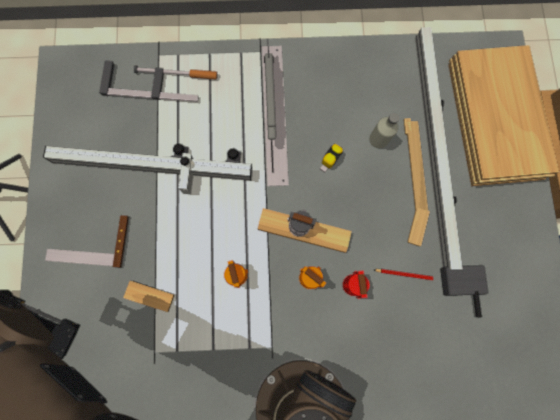

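View pics/side0.png

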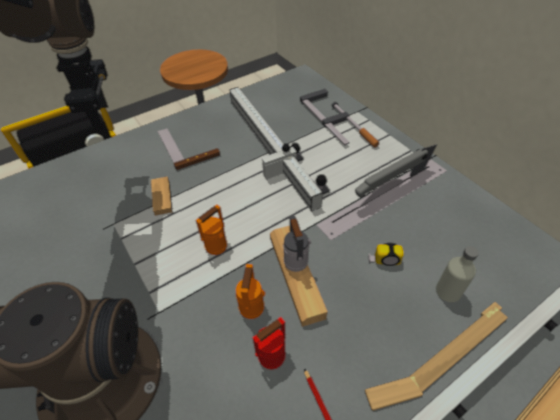

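Top view: the grey canister is at (301,224) on the offcut, whose ends are at (262,220) and (348,240). The fence runs (45,154) to (250,170), with the stop at (186,175). The look-alikes are orange at (235,273) and (312,277), and red at (357,285). The grey one is the one meant, since it is steel and stands on the offcut. I'll confirm it in an enlarged crop.

```bash
cat > h.py <<'E'
import numpy as np,cv2
from scipy.spatial.transform import Rotation as R
from station import ctrl
def rot(q): return R.from_quat(np.roll(q,-1)).as_matrix()
def cam(n):
    c=ctrl.camera_params(n)
    if n=="wrist":
        T=np.eye(4);T[:3,:3]=rot(ctrl.read_orientation());T[:3,3]=ctrl.read_tool_pos()
        T=T@c["tool_from_camera"]; return c,T[:3,:3],T[:3,3]
    return c,rot(c["attitude"]),np.array(c["position"])
def cloud(C,d):
    c,A,t=C
    v,u=np.mgrid[:d.shape[0],:d.shape[1]]
    P=np.stack([(u-c["cx"])/c["fx"]*d,-(v-c["cy"])/c["fy"]*d,-d],-1)
    W=P@A.T+t; W[d==0]=np.nan; return W
def px(C,u,v,z):
    c,A,t=C
    r=A@np.array([(u-c["cx"])/c["fx"],-(v-c["cy"])/c["fy"],-1]); return t+r*(z-t[2])/r[2]
def quat(yaw_jaw,x=(0,0,-1)):
    """tool x axis along x, jaw axis (tool y) nearest the horizontal direction yaw_jaw"""
    x=np.array(x,float);x/=np.linalg.norm(x)
    y=np.array([np.cos(yaw_jaw),np.sin(yaw_jaw),0]);y-=x*(y@x);y/=np.linalg.norm(y)
    return np.roll(R.from_matrix(np.stack([x,y,np.cross(x,y)],1)).as_quat(),1)
E
python3 - <<'E'
from h import *
p=cv2.imread("pics/top0.png");d=np.load("pics/top0.npy");C=cam("top");W=cloud(C,d)
a=cv2.resize(p[195:265,250:360],None,fx=7,fy=7,interpolation=cv2.INTER_CUBIC)
cv2.imwrite("pics/crop1.png",a)
np.set_printoptions(precision=4,suppress=True)
for u,v in[(100,330),(200,320),(350,320),(300,50),(301,224),(320,235),(270,222),(345,238),(150,161),(100,157),(230,168),(45,154),(250,170)]:print(u,v,W[v,u])
z=W[...,2];x=W[...,0];y=W[...,1]
# canister handle
m=(z>0.15)&(abs(x-.45)<.12)&(abs(y+.02)<.12);print("grip",m.sum(),W[m].mean(0),W[m].max(0))
# offcut top
m=(z>.03)&(z<.046);n,l,s,c=cv2.connectedComponentsWithStats(m.astype(np.uint8))
for i in range(1,n):
    if s[i,4]>60:
        q=W[l==i];r=cv2.minAreaRect((q[:,:2]*1000).astype(np.float32));print(s[i],q.mean(0),r)
E
```

```text
100 330 [ 0.2233  0.5492 -0.0012]
200 320 [0.239  0.271  0.0017]
350 320 [ 0.222  -0.1478  0.001 ]
300 50 [ 1.0605 -0.0535 -0.0016]
301 224 [ 0.4783 -0.0146  0.1318]
320 235 [ 0.4594 -0.0744  0.0379]
270 222 [0.503  0.065  0.0327]
345 238 [ 0.4481 -0.1444  0.0379]
150 161 [0.6888 0.4018 0.0599]
100 157 [0.7078 0.5468 0.0556]
230 168 [0.6592 0.1733 0.0599]
45 154 [0.7218 0.7035 0.0588]
250 170 [0.6504 0.1163 0.0621]
grip 176 [ 0.4876 -0.0162  0.1725] [0.5071 0.0172 0.1793]
[418  30   9  53 102] [ 0.9985 -0.4235  0.0386] ((1000.9570922851562, -424.11895751953125), (172.9051055908203, 5.3526530265808105), 0.04078315570950508)
[451  57  26 124 264] [ 0.7977 -0.529   0.0362] ((799.8248291015625, -528.2078857421875), (396.80438232421875, 8.332948684692383), 2.6242194175720215)
[424  84  17 120 251] [ 0.7144 -0.4235  0.0389] ((724.160400390625, -423.71685791015625), (373.59210205078125, 6.377923011779785), 0.08051522821187973)
[ 88 162  47   6  62] [0.6894 0.5212 0.0377] ((689.41943359375, 522.744384765625), (137.21588134765625, 2.9279768466949463), 82.3224105834961)
[183 171  33  21  68] [0.6388 0.2735 0.0377] ((640.9026489257812, 274.72320556640625), (43.59292221069336, 103.80728912353516), 31.798458099365234)
[439 205   8  44  96] [ 0.4698 -0.4232  0.0388] ((470.7664489746094, -423.34820556640625), (125.31793975830078, 5.047537326812744), 0.38557901978492737)
[ 258  208   94   42 1387] [ 0.4774 -0.0365  0.0363] ((479.1156005859375, -31.614151000976562), (260.8016662597656, 60.1279411315918), 73.26492309570312)
[444 250   7  46 113] [ 0.3392 -0.4176  0.0385] ((341.7711181640625, -418.041015625), (11.511548042297363, 124.0377197265625), 87.78756713867188)
[261 385  24  31  90] [0.0291 0.0769 0.0377] ((29.155258178710938, 72.98670196533203), (18.453887939453125, 92.99026489257812), 50.54054260253906)
```

View pics/crop1.png

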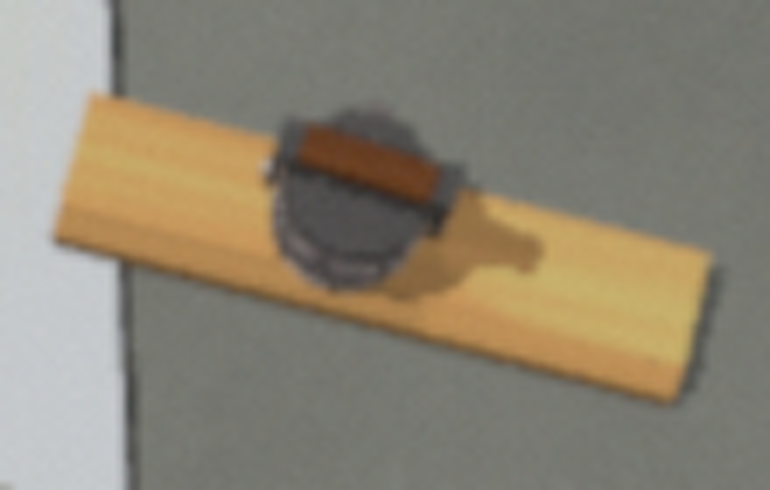

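The crop confirms the grey canister on the bevelled offcut, with a brown grip along the offcut at about pixel (302,218). The offcut measures 261 x 60 mm, centred at (0.479,-0.032), and its bevel (the darker strip) faces the robot. Next I move above the canister, refine with the wrist camera, and measure the fence and stop.

```bash
python3 - <<'E'
from h import *
np.set_printoptions(precision=4,suppress=True)
d=np.load("pics/top0.npy");W=cloud(cam("top"),d);z=W[...,2]
m=(z>.162)&(abs(W[...,0]-.48)<.1)&(abs(W[...,1]+.02)<.1);r=cv2.minAreaRect((W[m][:,:2]*1000).astype(np.float32));print("top grip",r,W[m].mean(0))
a=np.deg2rad(-16.7)
q=min((quat(a),quat(a+np.pi)),key=lambda q:abs(ctrl.inverse_kinematics([.475,-.016,.36],q)[5]))
ctrl.move_pose([.42,-.016,.38],q)
C=cam("wrist");p,d=ctrl.grab_frame("wrist");W=cloud(C,d);cv2.imwrite("pics/w1.png",p);np.save("pics/w1.npy",W);z=W[...,2]
near=(abs(W[...,0]-.48)<.1)&(abs(W[...,1]+.02)<.1)
m=(z>.166)&(z<.19)&near;P=W[m]
print("wrist grip",m.sum(),P.mean(0),cv2.minAreaRect((P[:,:2]*1000).astype(np.float32)))
m=(z>.034)&(z<.042)&(abs(W[...,0]-.48)<.2);P=W[m];print("offcut top",cv2.minAreaRect((P[:,:2]*1000).astype(np.float32)))
print(q,ctrl.read_joint_pos(),ctrl.read_clock())
E
```

```text
top grip ((487.8943176269531, -16.03522491455078), (67.85865783691406, 15.739970207214355), 69.05477905273438) [ 0.4877 -0.0161  0.1728]Traceback (most recent call last):
  File "<stdin>", line 6, in <module>
  File "<stdin>", line 6, in <lambda>
TypeError: 'NoneType' object is not subscriptable
```

```bash
cat >> h.py <<'E'
def pick(pos,a,x=(0,0,-1)):
    c=[(abs(j[5]),tuple(quat(b,x))) for b in(a,a+np.pi) for j in[ctrl.inverse_kinematics(pos,quat(b,x))] if j is not None]
    return np.array(min(c)[1])
E
python3 - <<'E'
from h import *
np.set_printoptions(precision=4,suppress=True)
a=np.deg2rad(-18)
q=pick([.48,-.016,.3],a)
M=rot(q);off=M@np.array([0,0,.03]);
ctrl.move_pose(np.array([.488,-.016,.33])-off*1.0,q)
C=cam("wrist");print("cam at",C[2]);p,d=ctrl.grab_frame("wrist");W=cloud(C,d);cv2.imwrite("pics/w1.png",p);np.save("pics/w1.npy",W);z=W[...,2]
near=(abs(W[...,0]-.48)<.1)&(abs(W[...,1]+.02)<.1)
m=(z>.166)&(z<.19)&near;P=W[m]
print("wrist grip",m.sum(),P.mean(0),cv2.minAreaRect((P[:,:2]*1000).astype(np.float32)))
m=(z>.034)&(z<.042)&(abs(W[...,0]-.48)<.2);P=W[m];print("offcut top",cv2.minAreaRect((P[:,:2]*1000).astype(np.float32)))
print(q,ctrl.read_joint_pos(),ctrl.read_clock())
E
```

```text
cam at [0.5188 0.0762 0.5   ]
wrist grip 833 [ 0.4905 -0.0153  0.1743] ((489.98956298828125, -16.815265655517578), (68.10555267333984, 15.956225395202637), 69.55624389648438)
offcut top ((501.4637756347656, -76.14590454101562), (645.0657348632812, 361.96282958984375), 78.3447494506836)
[ 0.4156  0.5721  0.4156 -0.5721] [-0.1065  0.2     1.6906  0.0001  1.2513  0.2064] 2.35
```

View pics/w1.png

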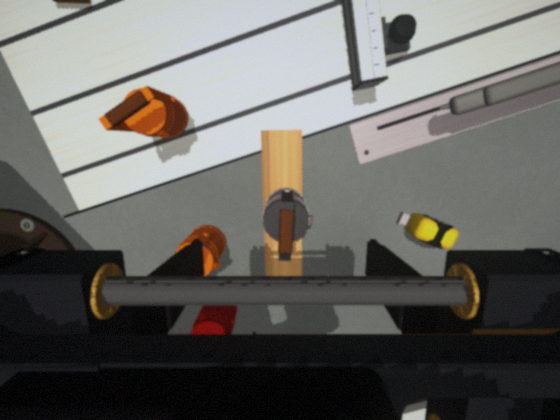

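The wrist picture shows the grey canister upright at (287,220), with its grip running vertically, so the jaws will close across it. The wrist and top measurements of the grip agree within 2 mm. I'll grasp, lift and place it.

```bash
python3 - <<'E'
from h import *
np.set_printoptions(precision=4,suppress=True)
q=quat(np.deg2rad(-19.5)); 
if ctrl.inverse_kinematics([.489,-.016,.16],q) is None or np.dot(q,ctrl.read_orientation())**2<.9: q=quat(np.deg2rad(160.5))
ctrl.gripper_to(.55,40)
ctrl.move_l([.489,-.016,.22],q)
print(ctrl.move_l([.489,-.016,.151],q,speed=.08,f_stop=10))
ctrl.gripper_to(0,40); print("gap",ctrl.read_finger_gap()*95)
ctrl.move_l([.489,-.016,.25],speed=.1); print("F",ctrl.read_contact_force(),ctrl.read_finger_gap()*95)
ctrl.hold(.2)
q2=pick([.5,-.285,.2],np.deg2rad(-19.5)-.5)
# keep the same branch as now
print(np.dot(q2,q))
ctrl.move_l([.505,-.285,.25],q2 if np.dot(q2,q)**2>.7 else q,speed=.15)
ctrl.hold(.3);f0=ctrl.read_contact_force();print("F",f0)
ctrl.move_l([.505,-.285,.122],speed=.1)
print(ctrl.move_l([.505,-.285,.100],speed=.02,f_stop=2.5),ctrl.read_tool_pos(),ctrl.read_contact_force(),ctrl.read_clock())
E
```

```text
False
gap 15.594429057141024
F [-0.1378 -0.0997 -1.9378] 15.737656966287577
0.9689124217106447
F [ 0.0072 -0.2403 -2.6446]
True [ 0.5051 -0.2851  0.1129] [ 0.816  -1.1253  4.4521] 11.45
```

```bash
python3 - <<'E'
from h import *
np.set_printoptions(precision=4,suppress=True)
ctrl.move_l(ctrl.read_tool_pos()-[0,0,.0007],speed=.02)
ctrl.gripper_to(.55); ctrl.hold(.4)
ctrl.move_l([.505,-.285,.25],speed=.12); ctrl.hold(.4)
C=cam("top");p,d=ctrl.grab_frame("side");cv2.imwrite("pics/s2.png",p)
# go above the offcut's right end / fence region
q=pick([.55,.12,.4],np.deg2rad(-10)+np.pi/2*0)
ctrl.move_pose([.50,.12,.40],q)
for n in("wrist","top"):
    C=cam(n);p,d=ctrl.grab_frame(n);W=cloud(C,d);cv2.imwrite(f"pics/{n}2.png",p);np.save(f"pics/{n}2.npy",W);np.save(f"pics/{n}2d.npy",d)
    z=W[...,2]
    m=(z>.034)&(z<.042)&(W[...,0]>.38)&(W[...,0]<.57)&(abs(W[...,1]+.03)<.17);P=W[m]
    if m.sum()>50:print(n,"offcut",cv2.minAreaRect((P[:,:2]*1000).astype(np.float32)))
    m=(z>.055)&(z<.067)&(W[...,0]>.6)&(W[...,0]<.8)&(W[...,1]>.1);P=W[m]
    print(n,"fence z",np.median(P[:,2]),cv2.minAreaRect((P[:,:2]*1000).astype(np.float32)))
    m=(z>.12)&(z<.145)&(abs(W[...,1]+.285)<.06)&(abs(W[...,0]-.5)<.06)
    if m.sum():print(n,"handle",m.sum(),W[m].mean(0),W[m].max(0))
C=cam("wrist");print(C[2],ctrl.read_clock())
np.save("pics/wT.npy",np.c_[C[1],C[2]])
a=cv2.imread("pics/wrist2.png");b=cv2.imread("pics/s2.png");cv2.imwrite("pics/both.png",np.vstack([a[:300],b[:280]]))
E
```

```text
wrist offcut ((482.9574890136719, -32.877716064453125), (261.35015869140625, 54.17295455932617), 72.9559326171875)
wrist fence z 0.060997219296737404 ((663.151123046875, 235.1893310546875), (245.63241577148438, 137.36965942382812), 82.19925689697266)
top offcut ((468.9789123535156, -72.176025390625), (176.54054260253906, 54.84282302856445), 72.93450164794922)
top fence z 0.05962583214149708 ((720.3634033203125, 488.5069274902344), (429.5401611328125, 131.77476501464844), 74.23206329345703)
top handle 174 [ 0.5028 -0.2842  0.1345] [ 0.5322 -0.2575  0.142 ]
[0.513  0.1846 0.5696] 16.35
```

View pics/both.png

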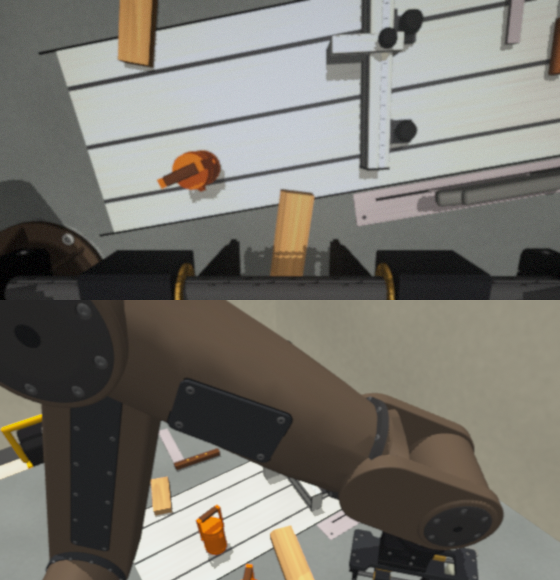

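The wrist picture shows the fence's right part (front edge at column ~362, end at row ~168), the stop arm at (330–362, 35–55), and the offcut's left end at (297,190). The top depth puts the canister handle at (0.503,-0.284) with a top height of 0.134–0.14, so it is standing. Now I fit the fence face and stop face.

```bash
python3 - <<'E'
from h import *
np.set_printoptions(precision=4,suppress=True)
W=np.load("pics/wrist2.npy");z=W[...,2]
M=np.load("pics/wT.npy");C=(ctrl.camera_params("wrist"),M[:,:3],M[:,3])
top=(z>.05)&(z<.07)
# front edge per row right of stop (rows 62..160) and above stop
E=[]
for v in range(70,162):
    u=np.where(top[v,340:400])[0]
    if len(u):E.append(px(C,340+u[0]-.5,v,.061))
E=np.array(E);k=np.polyfit(E[:,1],E[:,0],1);r=E[:,0]-np.polyval(k,E[:,1]);g=abs(r)<.003;k=np.polyfit(E[g,1],E[g,0],1)
print("front: x=%.4f*y+%.4f"%tuple(k),g.mean(),r.std(),"yaw deg",-np.degrees(np.arctan(k[0])))
E=[]
for v in range(0,28):
    u=np.where(top[v,350:400])[0]
    if len(u):p=px(C,350+u[0]-.5,v,.061);E.append(p[0]-np.polyval(k,p[1]))
print("resid left of stop",np.median(E) if E else None)
s=[]
for u in range(333,358):
    v=np.where(top[25:75,u])[0]
    if len(v):s.append(px(C,u,25+v[-1]+.5,.060))
s=np.array(s);f=np.arctan(k[0]);yd=np.array([np.sin(f),np.cos(f)]);xd=np.array([np.cos(f),-np.sin(f)])
t=s[:,:2]@yd;print("stop right face t",np.median(t),t.std(),"slope chk",np.polyfit(s[:,:2]@xd,t,1)[0])
e=[]
for u in range(366,384):
    v=np.where(top[140:185,u])[0]
    if len(v):e.append(px(C,u,140+v[-1]+.5,.061)[:2]@yd)
te=np.median(e);print("fence right end t",te)
c=k[1]*np.cos(f)  # face: p.xd = c
o=lambda x,y:xd*(c+x)+yd*(np.median(t)+y)
print("xd",xd,"yd",yd,"c",c,"stop origin",o(0,0),"home",o(-.03,-.13),"fence end rel stop",te-np.median(t))
W=np.load("pics/top0.npy");W=cloud(cam("top"),W);z=W[...,2]
for n,m in(("tape",(z>.035)&(z<.06)&(abs(W[...,0]-.67)<.08)&(abs(W[...,1]+.1)<.08)),):
    print(n,W[m].min(0),W[m].max(0))
E
```

```text
front: x=0.1300*y+0.6199 1.0 0.0008107164703607938 yaw deg -7.406814483884107
resid left of stop -6.629409124053742e-05
stop right face t 0.36794639395387874 0.00045401216548917337 slope chk 0.013406730501798685
fence right end t 0.19567586151889843
xd [ 0.9917 -0.1289] yd [0.1289 0.9917] c 0.6146988944169335 stop origin [0.657  0.2856] home [0.6105 0.1606] fence end rel stop -0.1722705324349803
tape [ 0.6636 -0.1577  0.0353] [ 0.7283 -0.0971  0.0566]
```

```bash
python3 - <<'E'
from h import *
np.set_printoptions(precision=4,suppress=True)
W=cloud(cam("top"),np.load("pics/top0.npy"));z=W[...,2]
for n,u,v in(("orangeL",235,273),("orangeR",312,277),("red",357,285)):
    w=W[v-22:v+22,u-22:u+22].reshape(-1,3)
    l=w[(w[:,2]>.07)&(w[:,2]<.1)];h=w[(w[:,2]>.118)&(w[:,2]<.15)]
    print(n,"lid",len(l),cv2.minAreaRect((l[:,:2]*1000).astype(np.float32)) if len(l) else 0,"handle",len(h),h.mean(0),h.min(0),h.max(0))
q=pick([.456,-.11,.1],np.deg2rad(-17));print(ctrl.inverse_kinematics([.456,-.11,.004],q))
for t in(30,40,45):
    x=np.array([np.sin(np.deg2rad(t))*.9917,-np.sin(np.deg2rad(t))*.1289,-np.cos(np.deg2rad(t))])
    try:print(t,ctrl.inverse_kinematics([.585,.165,.04],pick([.585,.165,.04],np.deg2rad(82.6),x)))
    except Exception as e:print(t,e)
E
```

```text
orangeL lid 260 ((358.8631896972656, 163.86143493652344), (57.32362365722656, 57.22720718383789), 54.11921310424805) handle 168 [0.3587 0.165  0.1349] [0.3258 0.1513 0.1222] [0.3925 0.1784 0.1414]
orangeR lid 261 ((342.95050048828125, -39.349395751953125), (58.52735137939453, 55.9962158203125), 1.5051345825195312) handle 170 [ 0.3428 -0.0401  0.135 ] [ 0.3169 -0.0701  0.1271] [ 0.3688 -0.0109  0.1397]
red lid 289 ((319.0325012207031, -160.70684814453125), (56.61901092529297, 56.2591667175293), 41.2595100402832) handle 174 [ 0.3189 -0.1615  0.135 ] [ 0.2854 -0.1712  0.1208] [ 0.3531 -0.1532  0.1416]
[-0.3777  0.6283  2.1154 -0.      0.398  -0.081 ]
30 min() iterable argument is empty
40 [0.2812 0.6778 2.1655 3.7904 0.4384 1.2908]
45 [0.2974 0.7083 2.2053 3.701  0.584  1.4003]
```

Clearances: the gripper body should pass orangeR by about 10 mm, and a guarded descent covers that. I'll grip the offcut on its overhanging part (88 mm right of centre), drag it flat to just short of home, then touch the stop and the fence.

```bash
cat >> h.py <<'E'
xd=np.array([.9917,-.1289]);yd=np.array([.1289,.9917]);FC=.6147;TS=.3679
def fs(x,y,z): return np.r_[xd*(FC+x)+yd*(TS+y),z]   # stop-frame point -> world
E
python3 - <<'E'
from h import *
np.set_printoptions(precision=4,suppress=True)
a0=np.deg2rad(-17);p0=np.array([.480,-.032])-.088*np.array([-np.sin(a0),np.cos(a0)])
q0=pick([*p0,.1],a0);ctrl.gripper_to(1.0)
ctrl.move_pose([*p0,.2],q0)
print(ctrl.move_l([*p0,.06],q0,f_stop=8), ctrl.move_l([*p0,.004],q0,speed=.06,f_stop=8),ctrl.read_tool_pos(),ctrl.read_contact_force())
ctrl.gripper_to(0,40);print("gap mm",ctrl.read_finger_gap()*95)
af=np.arctan2(xd[1],xd[0]);q1=quat(af)
if np.dot(q1,q0)**2<.5:q1=quat(af+np.pi)
ctrl.move_l(fs(-.030-.012,-.218-.015,.004),q1,speed=.06)
ctrl.hold(.3);print("F",ctrl.read_contact_force(),ctrl.read_tool_pos())
s=ctrl.move_l(fs(-.042,-.218+.008,.004),speed=.02,f_stop=6);P=ctrl.read_tool_pos()
print("stop",s,P[:2]@yd-TS+.218,ctrl.read_contact_force())
s=ctrl.move_l(np.r_[P[:2]+xd*.020,.004],speed=.02,f_stop=6);P=ctrl.read_tool_pos()
print("fence",s,P[:2]@xd-FC+.03,P[:2]@yd-TS+.218,ctrl.read_contact_force(),ctrl.read_finger_gap()*95,ctrl.read_clock())
E
```

```text
False False [ 0.4544 -0.1162  0.0042] [-0.8817 -0.3775  0.7919]
gap mm 59.81743112425461
F [-0.2226 -1.6594  6.0599] [0.5854 0.0605 0.0041]
stop True 0.0018910374299364319 [ 0.0002 -1.4053  5.8947]
fence True 0.002578756721393377 0.0018233553657973633 [-0.9865 -0.208   6.041 ] 59.60866500343806 26.9333
```

```bash
python3 - <<'E'
from h import *
np.set_printoptions(precision=4,suppress=True)
ctrl.gripper_to(1.0);P=ctrl.read_tool_pos();ctrl.move_l([P[0],P[1],.12])
q=pick([.45,.06,.4],np.deg2rad(-7.4))
ctrl.move_pose([.50,.10,.40],q);ctrl.hold(.2)
C=cam("wrist");p,d=ctrl.grab_frame("wrist");W=cloud(C,d);np.save("pics/w3.npy",W)
cv2.imwrite("pics/w3.png",cv2.resize(p[:300,200:420],None,fx=2.7,fy=2,interpolation=cv2.INTER_CUBIC)[:600])
cv2.imwrite("pics/w3f.png",p);np.save("pics/w3T.npy",np.c_[C[1],C[2]])
z=W[...,2];m=(z>.034)&(z<.042)&(W[...,0]>.5)&(W[...,0]<.72)&(W[...,1]>.0)&(W[...,1]<.32)
w=W[m];t=w[:,:2]@yd-TS;x=w[:,:2]@xd-FC
print(m.sum(),"t range",np.percentile(t,[.3,50,99.7]),"x range",np.percentile(x,[1,50,99]),"z",np.median(w[:,2]))
n,l,s,c=cv2.connectedComponentsWithStats(m.astype(np.uint8));i=1+s[1:,4].argmax();print(s[i],cv2.minAreaRect((W[l==i][:,:2]*1000).astype(np.float32)))
print(ctrl.read_clock())
E
```

```text
5312 t range [-0.2564 -0.1146  0.0126] x range [-0.0494 -0.0229  0.0454] z 0.03797608218383014
[ 331   47   41  164 5235] ((615.3414916992188, 163.6793212890625), (261.6605224609375, 59.005088806152344), 82.7821044921875)
30.05
```

View pics/w3.png

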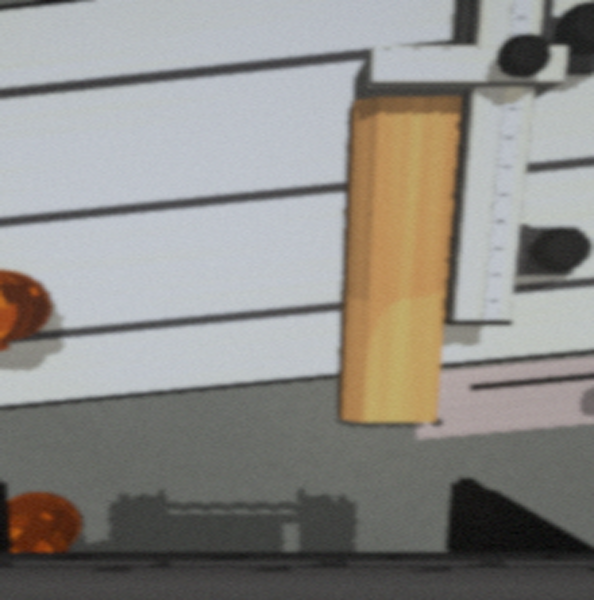

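The crop shows the offcut parallel to the fence with its left end at the stop (row ~97) and its bevel on the robot's side. I'll measure the remaining gaps within this same image, so any calibration bias cancels.

```bash
python3 - <<'E'
from h import *
W=np.load("pics/w3.npy");z=W[...,2];M=np.load("pics/w3T.npy");C=(ctrl.camera_params("wrist"),M[:,:3],M[:,3])
hi=(z>.05)&(z<.07);lo=(z>.034)&(z<.042)
S=[];O=[];F=[];G=[]
for u in range(340,362):
    v=np.where(hi[10:50,u])[0]
    if len(v):S.append(px(C,u,10+v[-1]+.5,.060)[:2]@yd-TS)
for u in range(337,366):
    v=np.where(lo[35:80,u])[0]
    if len(v):O.append(px(C,u,35+v[0]-.5,.038)[:2]@yd-TS)
for v in range(60,150):
    u=np.where(hi[v,350:400])[0]
    if len(u):F.append(px(C,350+u[0]-.5,v,.061)[:2]@xd-FC)
    u=np.where(lo[v,340:380])[0]
    if len(u):G.append(px(C,340+u[-1]+.5,v,.038)[:2]@xd-FC)
for n,a in zip(("stop t","offcut end t","fence x","offcut edge x"),(S,O,F,G)):print(n,len(a),np.median(a).round(4),np.std(a).round(4))
np.set_printoptions(precision=3,suppress=True,linewidth=200)
print(z[28:62,350]); print(z[100,355:385])
# IK for the push
for t in(35,38,42):
    s,c=np.sin(np.deg2rad(t)),np.cos(np.deg2rad(t));x=np.r_[xd*s,-c]
    for y in(-.13,-.11):
        P=fs(-.054,y,.032)
        print(t,y,[None if (j:=ctrl.inverse_kinematics(P,quat(b,x))) is None else j.round(2) for b in(np.deg2rad(82.6),np.deg2rad(-97.4),np.deg2rad(-7.4),np.deg2rad(172.6))])
E
```

```text
stop t 22 -0.0003 0.0
offcut end t 29 0.0028 0.0007
fence x 90 0.0003 0.0007
offcut edge x 90 0.0035 0.0005
[0.074 0.072 0.076 0.075 0.074 0.074 0.074 0.074 0.073 0.074 0.074 0.074 0.074 0.072 0.066 0.06  0.056 0.053 0.048 0.041 0.036 0.038 0.037 0.037 0.038 0.037 0.038 0.041 0.039 0.038 0.038 0.039 0.038
 0.038]
[0.038 0.037 0.038 0.039 0.038 0.038 0.04  0.04  0.038 0.037 0.037 0.039 0.037 0.044 0.05  0.052 0.056 0.06  0.061 0.06  0.063 0.061 0.06  0.061 0.06  0.062 0.061 0.062 0.061 0.061]
35 -0.13 [array([0.26, 0.67, 2.12, 3.92, 0.31, 1.14]), array([ 0.26,  0.67,  2.12,  3.92,  0.31, -2.  ]), None, array([ 0.26,  0.67,  2.12,  3.92,  0.31, -0.43])]
35 -0.11 [array([0.3 , 0.68, 2.1 , 4.03, 0.31, 1.06]), array([ 0.3 ,  0.68,  2.1 ,  4.03,  0.31, -2.08]), array([0.3 , 0.68, 2.1 , 4.03, 0.31, 2.63]), array([ 0.3 ,  0.68,  2.1 ,  4.03,  0.31, -0.51])]
38 -0.13 [array([0.27, 0.69, 2.15, 3.81, 0.4 , 1.26]), array([ 0.27,  0.69,  2.15,  3.81,  0.4 , -1.88]), None, array([ 0.27,  0.69,  2.15,  3.81,  0.4 , -0.31])]
38 -0.11 [array([0.31, 0.69, 2.12, 3.91, 0.39, 1.2 ]), array([ 0.31,  0.69,  2.12,  3.91,  0.39, -1.94]), None, array([ 0.31,  0.69,  2.12,  3.91,  0.39, -0.37])]
42 -0.13 [array([0.28, 0.71, 2.18, 3.72, 0.51, 1.36]), array([ 0.28,  0.71,  2.18,  3.72,  0.51, -1.78]), None, array([ 0.28,  0.71,  2.18,  3.72,  0.51, -0.21])]
42 -0.11 [array([0.32, 0.71, 2.15, 3.8 , 0.5 , 1.32]), array([ 0.32,  0.71,  2.15,  3.8 ,  0.5 , -1.82]), None, array([ 0.32,  0.71,  2.15,  3.8 ,  0.5 , -0.25])]
```

The stop's side face is visible in the image, which biases the edge fits by 2–3 mm. The contacts are consistent with the offcut being home within that. I'll confirm the stop contact by touch on the right end, then set up the diagonal push.

```bash
python3 - <<'E'
from h import *
np.set_printoptions(precision=4,suppress=True)
ctrl.gripper_to(0,20)
q=pick(fs(-.03,-.29,.1),np.deg2rad(-7.4))
ctrl.move_pose(fs(-.028,-.30,.12),q);ctrl.move_l(fs(-.028,-.30,.010),q);ctrl.hold(.2)
print("F0",ctrl.read_contact_force())
s=ctrl.move_l(fs(-.028,-.262,.010),speed=.025,f_stop=7);P=ctrl.read_tool_pos();print("end push",s,"TCP t",P[:2]@yd-TS,ctrl.read_contact_force())
ctrl.move_l(P+np.r_[-yd*.02,0]);ctrl.move_l(P+np.r_[-yd*.03,.2])
t=np.deg2rad(42);x=np.r_[xd*np.sin(t),-np.cos(t)];q=quat(np.deg2rad(82.6),x)
T=fs(-.0515,-.12,.032);n=np.r_[xd,-1]/2**.5
try:
    ctrl.move_pose(fs(-.10,-.12,.25),q);print(ctrl.read_joint_pos());ctrl.move_l(T-n*.03,q,speed=.12);ctrl.hold(.2)
    print("pre",ctrl.read_tool_pos(),ctrl.read_contact_force())
except ctrl.MotionError as e:print(e)
p,d=ctrl.grab_frame("side");cv2.imwrite("pics/s4.png",p)
print(ctrl.read_clock())
E
```

```text
F0 [-0.2826  0.9285 -0.0993]
end push True TCP t -0.26945938010363274 [-1.1961 -3.3764  1.5724]
the arm cannot take that pose within its joint ranges
36.7833
```

View pics/s4.png

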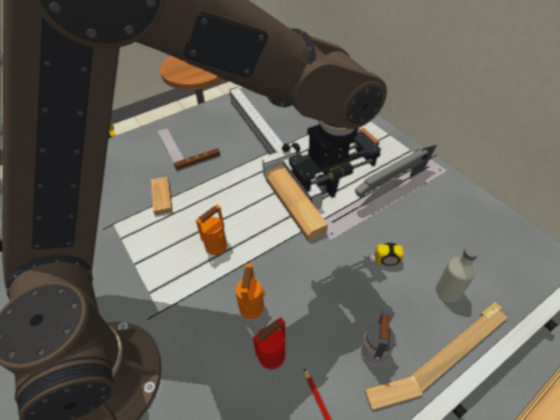

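The side view shows the canister upright at (380,340), the offcut home, and the other things undisturbed. The end push met resistance with the offcut's end at t≈-0.2595, so it is at the stop. The high waypoint was infeasible, so I'll look for a feasible one.

```bash
python3 - <<'E'
from h import *
n=np.r_[xd,-1]/2**.5
print(ctrl.read_joint_pos().round(2))
for t in(36,40,45,50):
    r=np.deg2rad(t);x=np.r_[xd*np.sin(r),-np.cos(r)]
    for y in(-.12,):
        T=fs(-.0515,y,.032)
        for k,D in(("n30",-n*.03),("n100",-n*.1),("up60",np.r_[0,0,.06]),("n30up60",-n*.03+[0,0,.06]),("up120",np.r_[0,0,.12]),("n80up60",-n*.08+[0,0,.06])):
            print(t,k,*[None if (j:=ctrl.inverse_kinematics(T+D,quat(b,x))) is None else j.round(2) for b in(np.deg2rad(82.6),np.deg2rad(-97.4))])
E
```

```text
[-0.12  0.45  1.65 -0.    1.04  0.  ]
36 n30 [0.3  0.63 2.15 4.01 0.33 1.09] [ 0.3   0.63  2.15  4.01  0.33 -2.05]
36 n100 [0.35 0.49 2.22 4.25 0.31 0.88] [ 0.35  0.49  2.22  4.25  0.31 -2.26]
36 up60 None None
36 n30up60 None None
36 up120 None None
36 n80up60 None None
40 n30 [0.32 0.64 2.18 3.86 0.43 1.25] [ 0.32  0.64  2.18  3.86  0.43 -1.89]
40 n100 [0.37 0.51 2.25 4.04 0.4  1.1 ] [ 0.37  0.51  2.25  4.04  0.4  -2.04]
40 up60 [0.3  0.57 2.12 4.07 0.34 1.01] [ 0.3   0.57  2.12  4.07  0.34 -2.14]
40 n30up60 [0.32 0.52 2.15 4.17 0.33 0.92] [ 0.32  0.52  2.15  4.17  0.33 -2.22]
40 up120 None None
40 n80up60 None None
45 n30 [0.33 0.68 2.22 3.76 0.58 1.37] [ 0.33  0.68  2.22  3.76  0.58 -1.77]
45 n100 [0.39 0.54 2.3  3.9  0.54 1.28] [ 0.39  0.54  2.3   3.9   0.54 -1.87]
45 up60 [0.31 0.6  2.17 3.88 0.47 1.21] [ 0.31  0.6   2.17  3.88  0.47 -1.93]
45 n30up60 [0.33 0.54 2.2  3.95 0.45 1.16] [ 0.33  0.54  2.2   3.95  0.45 -1.98]
45 up120 [0.31 0.47 2.13 4.16 0.36 0.9 ] [ 0.31  0.47  2.13  4.16  0.36 -2.24]
45 n80up60 [0.37 0.44 2.24 4.1  0.43 1.03] [ 0.37  0.44  2.24  4.1   0.43 -2.12]
50 n30 [0.35 0.71 2.26 3.7  0.73 1.45] [ 0.35  0.71  2.26  3.7   0.73 -1.69]
50 n100 [0.41 0.58 2.34 3.81 0.69 1.39] [ 0.41  0.58  2.34  3.81  0.69 -1.75]
50 up60 [0.33 0.63 2.21 3.77 0.61 1.34] [ 0.33  0.63  2.21  3.77  0.61 -1.81]
50 n30up60 [0.35 0.57 2.24 3.83 0.59 1.3 ] [ 0.35  0.57  2.24  3.83  0.59 -1.84]
50 up120 [0.33 0.5  2.17 3.95 0.48 1.13] [ 0.33  0.5   2.17  3.95  0.48 -2.02]
50 n80up60 [0.39 0.47 2.28 3.94 0.56 1.21] [ 0.39  0.47  2.28  3.94  0.56 -1.94]
```

```bash
python3 - <<'E'
from h import *
np.set_printoptions(precision=4,suppress=True)
n=np.r_[xd,-1]/2**.5;q=quat(np.deg2rad(82.6),n);T=fs(-.0515,-.12,.032)
P=ctrl.read_tool_pos();ctrl.move_l([P[0]-.05,P[1],.36])
ctrl.set_joints([.31,.25,2.05,4.1,.40,1.0]);print(ctrl.read_tool_pos())
ctrl.move_pose(T+np.array([0,0,.12]),q)
ctrl.move_l(T-n*.03,q,speed=.12);ctrl.hold(.3);F0=ctrl.read_contact_force();print("pre",ctrl.read_tool_pos()-T,F0,ctrl.read_clock())
s=ctrl.move_l(T+n*.012,q,speed=.02,f_stop=22);ctrl.hold(.5)
F=ctrl.read_contact_force()-F0;P=ctrl.read_tool_pos()
print(s,"depth",(P-T)@n,"dF",F,"along xd",F[:2]@xd,ctrl.read_clock())
E
```

```text
[0.6257 0.1786 0.338 ]
pre [-0.0209  0.0028  0.0217] [-0.0247  0.1804 -0.3849] 43.4583
True depth -0.0003430481626939652 dF [-3.7271  0.876   5.9156] along xd -3.8090975425705964 45.35
```

```bash
python3 - <<'E'
from h import *
np.set_printoptions(precision=3,suppress=True)
n=np.r_[xd,-1]/2**.5;F0=np.array([-.02,.18,-.38]);P=ctrl.read_tool_pos()
for i in range(12):
    ctrl.move_l(P+n*.0008*(i+1),speed=.01);ctrl.hold(.3)
    F=ctrl.read_contact_force()-F0;print(i,(ctrl.read_tool_pos()-P)@n*1000,F,"fwd",-F[:2]@xd,"lat",F[:2]@yd)
    if -F[:2]@xd>15:break
ctrl.hold(1);F=ctrl.read_contact_force()-F0;print("after",F,"fwd",-F[:2]@xd)
p,d=ctrl.grab_frame("top");cv2.imwrite("pics/t5.png",p);W=cloud(cam("top"),d);z=W[...,2]
p2,_=ctrl.grab_frame("side")
cv2.imwrite("pics/fin.png",np.hstack([cv2.resize(p[120:270,130:330],None,fx=2,fy=2),p2[120:420,120:500]]))
m=(z>.12)&(z<.145)&(abs(W[...,1]+.285)<.06)&(abs(W[...,0]-.5)<.06);print("handle",W[m].mean(0),W[m].max(0))
print(ctrl.read_clock())
E
```

```text
0 0.05583599452609291 [-10.323   1.208  11.257] fwd 10.393348285139764 lat -0.1323526336998968
1 0.10674370353662087 [-17.511   1.121  21.054] fwd 17.51035035419677 lat -1.145696529254478
after [-17.547   0.892  21.003] fwd 17.515960700595077
handle [ 0.503 -0.284  0.134] [ 0.533 -0.257  0.14 ]
47.55
```

View pics/fin.png

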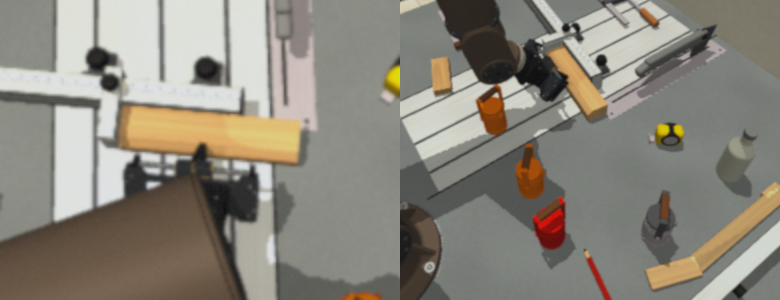

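```bash
python3 - <<'E'
from station import ctrl
print(ctrl.read_contact_force());ctrl.hand_in();print(ctrl.read_clock())
E
```

```text
[-17.56533755   1.77525062  20.81048619]
the job is handed in; nothing more can be done
the job is handed in; nothing more can be done
```

The job was handed in at about 48 s, with the arm still holding the diagonal push; `hand_in` reports no verdict.

- **Canister:** I lifted the grey canister by its grip and set it down at about (0.503, -0.284). The last depth check showed the handle top at about 0.134–0.14 m, so it is standing upright and has been let go.
- **Offcut:** I dragged it flat to the fence and stop, then pushed on its right end, which met resistance at the stop. The bevel faces the robot, and its angle matches the fence within about 0.003 rad, measured before the push.
- **Push:** the shut fingers press on the bevel with about 17.5 N towards the fence and 21 N down, and this held steady for over 1 s. Allowing for table friction, I estimate at least 9 N on the fence and about 24 N on the table.
- **Other things:** the pictures showed nothing else disturbed, though I did not measure every listed item.

**Disagreement:** the camera fits of the fence face and stop face were 2–3 mm off from where contact occurred. The fits were probably biased by the visible side faces, so I relied on touch. I did not measure the gap to the stop again after the final push; in the last picture the offcut still sits against it.

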